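Check the pH tester in the yellow buffer

ROBOT

A 6-joint arm with a two-finger parallel gripper is mounted at the origin on the work surface. World frame = base frame: x ahead of the robot, y to its left, z up, the work surface at z = 0. Lengths are in m, angles in rad, forces in N, time in s.
With the tool pointing down it reaches from about 0.325 to 0.9 m from the base axis. Payload 6.1 kg.
Tool frame: the origin (TCP) lies on the front face of the gripper's body, between the roots of the fingers; the fingertips stand 70 mm ahead of it and the grasp point (between the pads) lies 51 mm ahead of it; z points along the fingers, y is the line along which they close (so a half turn about z gives the same grasp; the last joint's range is limited). The gripper opens to 87 mm and grips with 3 to 60 N. Pads are 19 mm wide; open, the fingers measure 117 mm over their backs; the gripper's body (75 mm by 190 mm) begins 51 mm behind the grasp point.
Start: joints at [1.179, 0.22, 1.526, -0, 1.395, -0.126], TCP at [0.164, 0.603, 0.292] pointing down, gripper open.
Joint ranges: [-2.98, 2.98], [-0.91, 2.08], [0.09, 2.57], [-1.24, 4.39], [0.2, 2.65], [-2.68, 2.68]. Speed limits (rad/s): [2.57, 2.57, 3.01, 3.14, 3.14, 3.14].

INTERFACE

Orientations are given as a rotation vector (axis times angle).
In Python, from bench import manip gives the robot as it stands. The module is installed in compiled form; this text tells all that it offers.
- The arm moves only by the shell command python3 -m jog 'ROWS' [FORCE]. ROWS is JSON, a list of rows, each a list of 5 numbers: the shift along the tool's x, y, z in cm, then the turn about the tool's z in degrees, then the finger opening in cm, from 0 to 8.7. In form: [[tx, ty, tz, turn, hand], ...]. A call has 1 to 10 rows; each row is the pose to reach, as a shift and turn from the pose commanded when the call began, along the tool's axes at that moment; what a row does not reach only later rows make up. A row lasts 1/12 s, in which the tool goes at most 41.7 mm and 7.16 degrees, less where a joint would pass 70% of its speed; a pose out of reach is approached as far as the arm can. A call with a gripper value outside its range is refused whole. The fingers move at their own pace and stop on an object; FORCE is the grip in N (left out, the last holds). Time passes only in rows, so rows that repeat a pose let the fingers close. It gives the time, the measured TCP pose, the force, the opening and the grip force at its end, in the units of the state.
- manip.sense(): the state, without advancing time (a new reading comes with each control period).
- manip.grab_frame(name): name is "side" or "top" or "wrist"; returns a dict with "image" (420x560x3 uint8, red, green, blue), "fovy" (degrees; the focal length in pixels is half the picture's height over the tangent of half this angle, whatever the lens; pixels are square), "cx", "cy" (the principal point, pixels), "rvec" (rotation vector, rad) and "tvec" (3), from world to camera coordinates, as OpenCV has them; the wrist camera has in their place "hand_eye" (4x4, takes a point from camera to tool coordinates, whose origin is the TCP and whose axes are the flange's). Camera axes: x right, y down, z forward; pixel columns grow to the right and rows downward; lengths in m; the calibration is good to about 2 mm. A picture is of the moment at which its call begins: read the wrist's pose just before it. There is no depth.
- manip.close_job(): hands the job in; it is judged then, once.
Trained networks look in a picture, given as the dict that the camera call returned (one of the last four; its "shot" number tells which), for a name from the list of things; names that differ only in an ending like _2 or _b are one class to them, and where a whole thing is asked for, a point or a joint stands for the part that bears it (a point fixed in the world has none). Each returns a list of dicts, best first, with "score" (0 to 1); they miss things now and then, are a little off and sometimes report something else, mostly with a low value. They report only what shows in the picture. A call takes as long as a camera call. They do not tell look-alikes from the thing itself.
- manip.recognise(name, picture): "point" ([column, row] in pixels, amid what is visible of it).
- manip.mark_of(name, picture): "point" ([column, row] in pixels: a listed point, or the origin of a listed thing).
The state is a dict: "clock": time; "joint_positions": joint angles; "qd": joint speeds; "joint_efforts": joint torques, N m; "eef_pos": TCP position; "ee_rot": TCP orientation; "wrist_force": force on the tool from outside, world axes, zero at the start; "torque": the same for the moment, N m; "opening": finger opening in m; "finger_force": force on a finger pad.
Only numpy, scipy, OpenCV 4.12 (cv2) and the standard library are available. Lean on these libraries where they do the work, as an engineer would, in place of code of your own. Each camera call takes 0.05 s, during which the arm holds its last target. There are 200 camera calls.

TASK

Check the pH tester: take it from its holder, rinse it by dipping its tip about halfway down into the large white rinse beaker for a second, then dip it about halfway down into the yellow buffer cup and keep it there for three seconds, and hang it back in its holder, lowering it gently. The sensor tip is fragile: do not let the tester touch any of the beakers or cups, keep it out of the red and blue cups, and leave the cups, the beaker and the wash bottle standing where they are.

Things in the scene. Friction and masses are not known exactly. Their poses are not given: they have to be found in the camera images.
- tester: Pen-type pH tester, 175 mm long, 90 to 145 g, parked upright, tip down. Origin at the tip, z towards the head. From the tip: dark sensor 18 mm across (0-45 mm), grey shaft 20 mm across with thin teal collars (to 110 mm), white head 28 mm thick (x), 44 mm wide (y), up to 175 mm; display on -x. Grip the head from above across its 44 mm width (teal grips). Its flat underside rests on the holder.
- tester_tip (a point): The end of the sensor: the tester's lowest point, at its origin.
- tester_shoulder (a point): Centre of the flat underside of the tester's head, on its axis, 110 mm above the tip; tester's axes.
- holder: Fixed tester stand: cream base 120 x 100 x 12 mm with a low drip dish (to 20 mm high), a steel post 50 mm behind (+x of) the parked tester's axis, and a level steel U-yoke, its top 140 mm above the bench. Origin on the bench on that axis, z up. The yoke's slot runs along x: 27 mm wide, open to -x, closed at x = 14.5 mm. Nothing stands above the yoke but its prong ends.
- holder_seat (a point): Where the shoulder's centre belongs: mid-slot, level with the yoke's top, 140 mm above the bench; holder's axes. The two prongs are 14 mm wide and reach to x = -30.5 mm, their last 6 mm turned up by 6 mm, so lift the tester over 6 mm before drawing it out to -x or sliding it in; lifting it straight up and lowering it straight in also works.
- rinse: Large white rinse beaker, loose, 110 mm tall, outer diameter 74 mm at the foot and 82 mm at the rim, wall 3 mm, floor 4 mm thick, with a small spout. Origin at the centre of its underside, z up.
- rinse_rim (a point): Centre of the rinse beaker's mouth, at rim height.
- cup_yellow: Yellow buffer cup, loose, 75 mm tall, outer diameter 52 mm at the foot and 58 mm at the rim, wall 3 mm, floor 4 mm thick. Origin at the centre of its underside, z up.
- cup_yellow_rim (a point): Centre of the yellow cup's mouth, at rim height.
- cup_red: Red buffer cup, the same shape as the yellow one; not to be used.
- cup_red_rim (a point): Centre of the red cup's mouth, at rim height.
- cup_blue: Blue buffer cup, the same shape as the yellow one; not to be used.
- cup_blue_rim (a point): Centre of the blue cup's mouth, at rim height.
- wash_bottle: Pale closed wash bottle with a white cap, 66 mm in diameter, 164 mm tall, loose, standing between the robot and the cups; the tallest thing near the work. Origin at the centre of its underside.
Things that resemble listed ones, but are neither listed nor needed, are in the scene too. Leave any purple look-alike of the wash_bottle alone.

How it is judged:
By the outcome, as a careful person would: the job done as asked, in the order asked, and still so for the second after the job is handed in, with the robot touching nothing.
It also fails if it takes over 69 s, if anything falls off the work surface, if the arm or the gripper's body presses on something with over 40 N, if the wrist force passes 120 N, or if a joint passes its speed limit or range.

## Working session

There is one attempt and no reset: what is moved stays moved. The work goes in short steps, Python scripts to look and compute and a shell command to move; the robot and the scene stay as the last step left them, time stands still between calls to the robot, and variables do not carry over. Pictures are saved under pics/ and viewed, at most 10 in all, crops included, and the job is handed in when it is done.

```bash
mkdir -p pics
cat > h.py <<'E'
import numpy as np, cv2
from scipy.spatial.transform import Rotation as R
from bench import manip
def cam(p, s=None):
    f=p["image"].shape[0]/2/np.tan(np.radians(p["fovy"])/2)
    K=np.array([[f,0,p["cx"]],[0,f,p["cy"]],[0,0,1.]])
    if "rvec" in p:
        Rw=R.from_rotvec(np.ravel(p["rvec"])).as_matrix(); t=np.ravel(p["tvec"])
    else:
        T=np.eye(4);T[:3,:3]=R.from_rotvec(s["ee_rot"]).as_matrix();T[:3,3]=s["eef_pos"]
        W=np.linalg.inv(T@np.array(p["hand_eye"])); Rw=W[:3,:3];t=W[:3,3]
    return K,Rw,t
def proj(c,X):
    K,Rw,t=c; x=K@(Rw@np.array(X)+t); return x[:2]/x[2]
def onz(c,px,z):
    K,Rw,t=c; d=Rw.T@np.linalg.solve(K,[px[0],px[1],1]); o=-Rw.T@t
    return o+d*(z-o[2])/d[2]
def tri(cs,ps):
    A=[];b=[]
    M=np.zeros((3,3));v=np.zeros(3);
    for c,px in zip(cs,ps):
        K,Rw,t=c; d=Rw.T@np.linalg.solve(K,[px[0],px[1],1]); d/=np.linalg.norm(d); o=-Rw.T@t
        P=np.eye(3)-np.outer(d,d); M+=P; v+=P@o
    X=np.linalg.solve(M,v)
    return X,[np.round(np.array(px)-proj(c,X),1) for c,px in zip(cs,ps)]
def save(p,n): cv2.imwrite("pics/"+n,cv2.cvtColor(p["image"],cv2.COLOR_RGB2BGR))
E
python3 - <<'E'
from h import *
np.set_printoptions(precision=4,suppress=True)
s=manip.sense(); print(s)
H={"tester_tip":None,"tester_shoulder":.14,"holder":0,"holder_seat":.14,"rinse_rim":.11,"rinse":0,"cup_yellow":0,"cup_yellow_rim":.075,"cup_red_rim":.075,"cup_blue_rim":.075,"wash_bottle":0}
for n in ["top","side","wrist"]:
    s=manip.sense();p=manip.grab_frame(n); save(p,n+"0.png"); c=cam(p,s); print(n, "cam at",-c[1].T@c[2])
    for k,z in H.items():
        r=manip.mark_of(k,p)
        for q in r[:2]: print(k,np.round(q["point"],1),round(q["score"],2), onz(c,q["point"],.03 if z is None else z))
E
```

```text
{'clock': 0.0, 'joint_positions': array([ 1.1789,  0.2212,  1.5276, -0.    ,  1.3947, -0.1261]), 'qd': array([ 0.0021, -0.0006, -0.0012,  0.0024,  0.0002, -0.0017]), 'joint_efforts': array([ -0.0012, -49.4636, -38.7363,   0.0699,   0.0573,  -0.0002]), 'eef_pos': array([0.164 , 0.6026, 0.2911]), 'ee_rot': array([-0.4162, -3.1134,  0.003 ]), 'wrist_force': array([-0.8487,  0.1117,  0.1136]), 'torque': array([ 0.0322,  0.0114, -0.0354]), 'finger_force': 0.0, 'opening': 0.08696208650483252}
top cam at [0.4301 0.0124 1.0741]
tester_tip [414.7 175.3] 0.73 [ 0.5565 -0.2655  0.03  ]
tester_shoulder [431.  162.6] 0.89 [ 0.5655 -0.2665  0.14  ]
holder [414.  177.7] 0.77 [ 0.5552 -0.2718  0.    ]
holder_seat [434.1 163.3] 0.84 [ 0.5641 -0.272   0.14  ]
holder_seat [417.5 176.3] 0.46 [ 0.5413 -0.2412  0.14  ]
rinse_rim [144.4 211.3] 0.79 [0.4911 0.2545 0.11  ]
rinse_rim [286.1 161.1] 0.42 [ 0.5783 -0.0072  0.11  ]
rinse [153.5 215.7] 0.79 [0.4886 0.2636 0.    ]
cup_yellow [286.7 165.7] 0.71 [ 0.5857 -0.0104  0.    ]
cup_yellow_rim [285.5 156.4] 0.6 [ 0.5928 -0.0069  0.075 ]
cup_red_rim [234.4 15
[... 231 characters left out ...]
1]
tester_tip [278.  147.9] 0.95 [ 0.56   -0.2686  0.03  ]
tester_shoulder [278.5 111.4] 0.56 [ 0.56   -0.2738  0.14  ]
holder [279.2 154. ] 0.69 [ 0.5584 -0.2783  0.    ]
holder_seat [278.4 111.6] 0.86 [ 0.5601 -0.273   0.14  ]
rinse_rim [258.2 339.8] 0.92 [0.4957 0.2577 0.11  ]
rinse [260.4 359.5] 0.81 [0.4968 0.2539 0.    ]
cup_yellow [243.8 234.9] 0.93 [ 0.5899 -0.0073  0.    ]
cup_yellow_rim [243.9 211.3] 0.97 [ 0.5866 -0.016   0.075 ]
cup_red_rim [222.4 251.5] 0.87 [0.6044 0.0883 0.075 ]
cup_blue_rim [258.  182.5] 0.82 [ 0.5747 -0.1013  0.075 ]
wash_bottle [339.9 265.1] 0.97 [0.3718 0.0317 0.    ]
wash_bottle [286.8 258.1] 0.97 [0.4853 0.0349 0.    ]
wrist cam at [0.095  0.6224 0.3835]
```

View pics/top0.png

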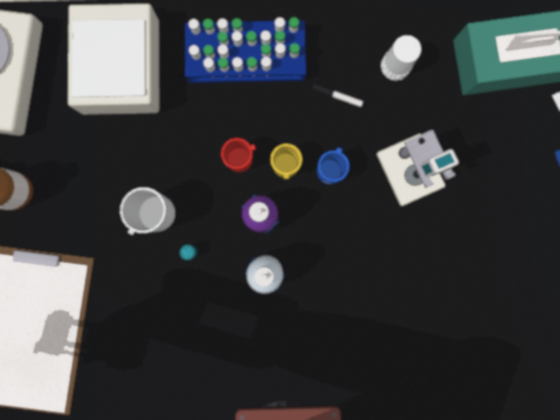

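View pics/side0.png

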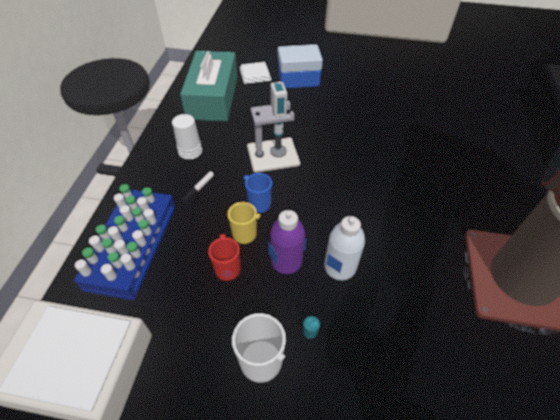

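The pictures show the tester's head at top (445,160) and side (279,98), and the holder's post at top (421,142), which puts the holder's +x to the upper left. The rinse beaker is at top (146,210) and the yellow cup at (286,160). The clear wash bottle is at (265,274), with the purple look-alike at (260,213).

Run:
```python
from h import *
np.set_printoptions(precision=4,suppress=True)
s=manip.sense(); T=manip.grab_frame("top");S=manip.grab_frame("side");p=manip.grab_frame("wrist");print(np.array(p["hand_eye"]),p["fovy"])
Rt=R.from_rotvec(s["ee_rot"]).as_matrix();print(Rt)
cs=[cam(T),cam(S)]
for k in ["tester_tip","tester_shoulder","holder","holder_seat","rinse_rim","rinse","cup_yellow","cup_yellow_rim"]:
    a=[manip.mark_of(k,q) for q in (T,S)]
    if all(a): print(k,*tri(cs,[q[0]["point"] for q in a]))
a=cv2.resize(T["image"][120:215,365:475],None,fx=4,fy=4,interpolation=3); b=cv2.resize(S["image"][75:175,235:310],None,fx=3.8,fy=3.8,interpolation=3)
b=b[:380]; a=a[:380]
cv2.imwrite("pics/z0.png",np.hstack([a,b])[:,:,::-1])
```

```text
[[ 0.0005 -0.9647 -0.2633  0.0718]
 [ 1.      0.0003  0.0007  0.0005]
 [-0.0006 -0.2633  0.9647 -0.0913]
 [ 0.      0.      0.      1.    ]] 60.541851909353625
[[-0.9649  0.2627 -0.    ]
 [ 0.2627  0.9649 -0.    ]
 [ 0.     -0.     -1.    ]]
tester_tip [ 1.1138 -1.718  -5.3753] [array([ 0.4, -3.9]), array([2.9, 0.9])]
holder [ 0.5576 -0.2747  0.0021] [array([-0.1, -1.1]), array([0.8, 0.1])]
holder_seat [ 0.5577 -0.2766  0.1423] [array([-0.1, -0.9]), array([0.7, 0.1])]
rinse_rim [0.4925 0.2564 0.1174] [array([-0. , -0.1]), array([0.1, 0. ])]
rinse [0.4903 0.2582 0.0139] [array([-0.1, -1.2]), array([1.3, 0.2])]
cup_yellow [ 0.5909 -0.0045  0.0014] [array([0.1, 0.8]), array([-0.7, -0.1])]
cup_yellow_rim [ 0.5853 -0.0066  0.0805] [array([-0.2, -1.8]), array([1.6, 0.2])]
```

View pics/z0.png

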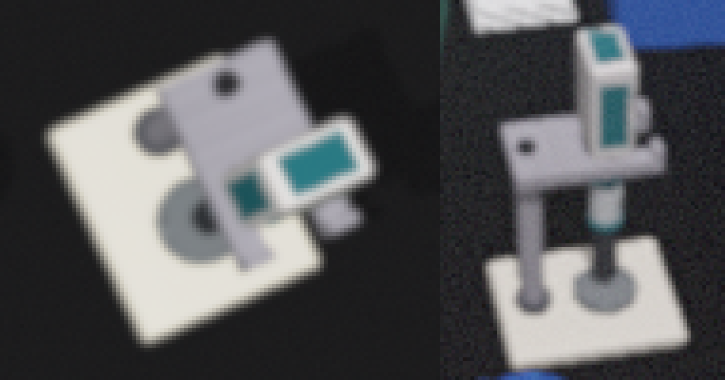

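```bash
cat >> h.py <<'E'
def go(xyz,yaw=None):
    """jog shift (cm, deg) that brings the TCP to xyz with tool y at world angle yaw (deg)"""
    s=manip.sense(); M=R.from_rotvec(s["ee_rot"]).as_matrix()
    y0=np.degrees(np.arctan2(M[1,1],M[0,1])); t=0 if yaw is None else (y0-yaw+180)%360-180
    print("t",round(s["clock"],2),"tcp",np.round(s["eef_pos"],4),"yaw",round(y0,1),"F",np.round(s["wrist_force"],1),"ff",round(s["finger_force"],1),"op",round(s["opening"],4),"j",np.round(s["joint_positions"],2))
    print("shift",np.round(M.T@(np.array(xyz)-s["eef_pos"])*100,2),"turn",round(t,1))
E
python3 -m jog '[[-61,-74,-7,140,8.7],[-61,-74,-7,140,8.7],[-61,-74,-7,140,8.7],[-61,-74,-7,140,8.7],[-61,-74,-7,140,8.7],[-61,-74,-7,140,8.7],[-61,-74,-7,140,8.7],[-61,-74,-7,140,8.7],[-61,-74,-7,140,8.7],[-61,-74,-7,140,8.7]]'; python3 -c "
from h import *
go([.560,-.274,.37],-65.4)"
```

```text
clock: 3.58
eef_pos: [0.3352, 0.2225, 0.3231]
ee_rot: [2.165, 2.275, 0.002]
wrist_force: [0.7, 0.1, -0.1]
opening: 0.0871
finger_force: 0.0
t 3.58 tcp [0.3352 0.2225 0.3231] yaw 2.8 F [ 0.7  0.1 -0.1] ff 0.0 op 0.0871 j [ 0.39 -0.37  2.02 -0.    1.48  0.34]
shift [-50.7   20.    -4.69] turn 68.2
```

```bash
python3 -m jog '[[-50.7,20,-4.7,68,8.7],[-50.7,20,-4.7,68,8.7],[-50.7,20,-4.7,68,8.7],[-50.7,20,-4.7,68,8.7],[-50.7,20,-4.7,68,8.7],[-50.7,20,-4.7,68,8.7],[-50.7,20,-4.7,68,8.7],[-50.7,20,-4.7,68,8.7],[-50.7,20,-4.7,68,8.7],[-50.7,20,-4.7,68,8.7]]'; python3 -c "
from h import *
go([.560,-.274,.37],-65.4)"
```

```text
clock: 4.42
eef_pos: [0.5088, -0.1552, 0.3587]
ee_rot: [3.068, 0.673, 0.001]
wrist_force: [0.8, 1.0, 1.2]
opening: 0.0872
finger_force: 0.0
t 4.42 tcp [ 0.5088 -0.1552  0.3587] yaw -65.2 F [0.8 1.  1.2] ff 0.0 op 0.0872 j [-0.44 -0.04  1.68  0.    1.5   0.69]
shift [-0.32 12.93 -1.12] turn 0.2
```

```bash
python3 -m jog '[[-0.1,4,-0.5,0,8.7],[-0.2,8,-0.8,0,8.7],[-0.3,11,-1,0,8.7],[-0.3,12.5,-1.1,0,8.7],[-0.3,12.9,-1.1,0,8.7],[-0.3,12.9,-1.1,0,8.7],[-0.3,12.9,-1.1,0,8.7]]'
python3 - <<'E'
from h import *
np.set_printoptions(precision=4,suppress=True)
go([.56,-.274,.37],-65.4)
s=manip.sense();p=manip.grab_frame("wrist");T=manip.grab_frame("top");S=manip.grab_frame("side");save(p,"w1.png")
cs=[cam(p,s),cam(T),cam(S)]
for k,z in {"tester_shoulder":.14,"holder_seat":.14,"holder":0}.items():
    a=[manip.mark_of(k,q) for q in (p,T,S)]
    for n,c,q in zip("wts",cs,a):
        if q: print(k,n,np.round(q[0]["point"],1),round(q[0]["score"],2),onz(c,q[0]["point"],z))
E
```

```text
clock: 5.0
eef_pos: [0.5602, -0.2703, 0.3691]
ee_rot: [-3.065, -0.684, 0.001]
wrist_force: [-0.3, 0.6, -0.1]
opening: 0.0873
finger_force: 0.0
t 5.0 tcp [ 0.5602 -0.2703  0.3691] yaw -64.8 F [-0.3  0.6 -0.1] ff 0.0 op 0.0873 j [-0.58  0.18  1.43  0.    1.53  0.56]
shift [-0.17  0.32 -0.09] turn 0.6
tester_shoulder w [280.7 183.9] 0.97 [ 0.5617 -0.2661  0.14  ]
tester_shoulder t [432.4 166.1] 0.59 [ 0.5591 -0.2687  0.14  ]
tester_shoulder s [280.9 110.8] 0.74 [ 0.5549 -0.2771  0.14  ]
holder_seat t [433.6 163.4] 0.61 [ 0.564  -0.2711  0.14  ]
holder_seat s [278.4 112. ] 0.58 [ 0.5598 -0.2715  0.14  ]
holder w [282.4 163.6] 0.78 [ 0.5588 -0.2685  0.    ]
holder t [413.5 174.7] 0.9 [ 0.5614 -0.2711  0.    ]
holder s [279.2 154.5] 0.91 [ 0.5581 -0.2764  0.    ]
```

View pics/w1.png

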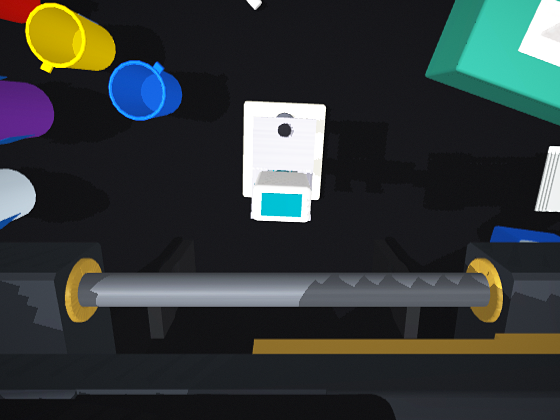

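The wrist view shows the tester's head at about (281,203), its cyan display at (281,205), and the post hole at (285,129). The head is turned about 2-3° from the tool axes, so I'll measure it precisely.

Run:
```python
from h import *
np.set_printoptions(precision=4,suppress=True)
go([.56,-.274,.37],-65.4)
s=manip.sense();p=manip.grab_frame("wrist");c=cam(p,s);im=p["image"].astype(int)
m=((im[...,2]>120)&(im[...,0]<100)&(im[...,1]>100)).astype(np.uint8); m[:185]=0;m[230:]=0;m[:,:240]=0;m[:,330:]=0
q=cv2.boxPoints(cv2.minAreaRect(cv2.findNonZero(m))); W=np.array([onz(c,x,.205) for x in q]); print(q,W,W.mean(0))
for i in range(4):
    d=W[(i+1)%4]-W[i];print(np.linalg.norm(d),np.degrees(np.arctan2(d[1],d[0])))
m2=((im.min(-1)<60)).astype(np.uint8); 
n,l,st,ce=cv2.connectedComponentsWithStats(m2[115:145,265:305]); print([ (ce[i]+[265,115],st[i,4]) for i in range(1,n)])
for x in ce[1:]: print(onz(c,x+[265,115],.14))
z=p["image"][90:230,225:345]; cv2.imwrite("pics/z1.png",cv2.resize(z,None,fx=4,fy=4,interpolation=3)[:,:,::-1])
```

```text
t 5.6 tcp [ 0.5604 -0.2709  0.3694] yaw -64.8 F [ 0.  -0.4 -0.3] ff 0.0 op 0.0865 j [-0.58  0.18  1.43 -0.    1.53  0.55]
shift [-0.17  0.26 -0.06] turn 0.6
[[259.2599 214.7608]
 [260.2027 192.1334]
 [300.3414 193.8059]
 [299.3986 216.4333]] [[ 0.5469 -0.257   0.205 ]
 [ 0.563  -0.2505  0.205 ]
 [ 0.5743 -0.2776  0.205 ]
 [ 0.5585 -0.2846  0.205 ]] [ 0.5607 -0.2674  0.205 ]
0.017316391608637537 21.892728330694453
0.029367015581963862 -67.26139376816748
0.01733746696035189 -156.42493980917956
0.02987576031718728 112.69811200433271
[(array([282.8537, 129.6423]), np.int32(123))]
[ 0.6067 -0.2481  0.14  ]
```

View pics/z1.png

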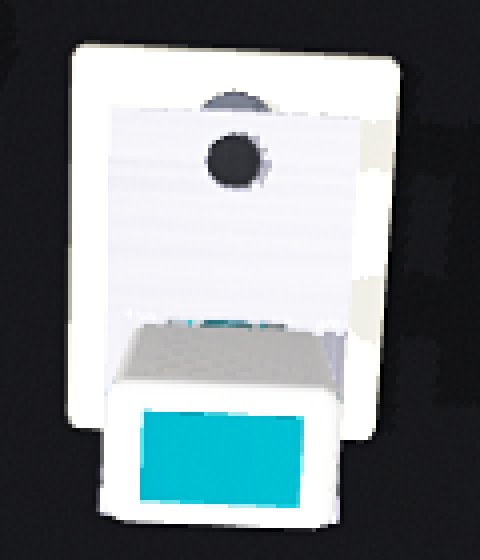

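```bash
python3 -c "
from h import *
go([.5606,-.2674,.229],-67.3)"
```

```text
t 5.65 tcp [ 0.5604 -0.271   0.3694] yaw -64.8 F [ 0.5  0.5 -0.7] ff 0.0 op 0.087 j [-0.58  0.18  1.43 -0.    1.53  0.55]
shift [ 0.17 -0.32 14.04] turn 2.5
```

```bash
python3 -m jog '[[0.2,-0.3,2,2.5,8.7],[0.2,-0.3,5,2.5,8.7],[0.2,-0.3,8,2.5,8.7],[0.2,-0.3,10,2.5,8.7],[0.2,-0.3,11,2.5,8.7],[0.2,-0.3,11,2.5,8.7],[0.2,-0.3,11,2.5,8.7]]' 25; python3 -c "
from h import *
go([.5606,-.2674,.229],-67.3)"
```

```text
clock: 6.23
eef_pos: [0.5611, -0.2676, 0.2598]
ee_rot: [-3.08, -0.617, 0.0]
wrist_force: [0.5, 0.9, 0.5]
opening: 0.0867
finger_force: 0.0
t 6.23 tcp [ 0.5611 -0.2676  0.2598] yaw -67.4 F [0.5 0.9 0.5] ff 0.0 op 0.0867 j [-0.57  0.24  1.57  0.    1.34  0.6 ]
shift [-0.04 -0.04  3.08] turn -0.1
```

```bash
python3 -m jog '[[0,0,1.5,0,8.7],[0,0,2.6,0,8.7],[0,0,3.1,0,8.7],[0,0,3.1,0,6],[0,0,3.1,0,5],[0,0,3.1,0,4.6],[0,0,3.1,0,4],[0,0,3.1,0,4],[0,0,3.1,0,4],[0,0,3.1,0,4]]' 25
python3 - <<'E'
from h import *
go([.5606,-.2674,.229],-67.3)
s=manip.sense();save(manip.grab_frame("side"),"s2.png")
E
```

```text
clock: 7.07
eef_pos: [0.5611, -0.2675, 0.2287]
ee_rot: [3.08, 0.617, 0.0]
wrist_force: [-0.9, 1.0, 0.3]
opening: 0.0482
finger_force: 0.0
t 7.07 tcp [ 0.5611 -0.2675  0.2287] yaw -67.3 F [-0.9  1.   0.3] ff 0.0 op 0.0482 j [-0.57  0.26  1.6  -0.    1.28  0.6 ]
shift [-0.04 -0.03 -0.03] turn -0.0
```

```bash
python3 -m jog '[[0,0,0,0,4],[0,0,0,0,4],[0,0,0,0,4],[0,0,0,0,4],[0,0,0,0,4],[0,0,0,0,4]]' 25; python3 -c "
from h import *
go([.5611,-.2675,.40])"
```

```text
clock: 7.62
eef_pos: [0.561, -0.2676, 0.2285]
ee_rot: [3.08, 0.617, 0.0]
wrist_force: [0.8, -0.7, 2.2]
opening: 0.0436
finger_force: 25.0
t 7.62 tcp [ 0.561  -0.2676  0.2285] yaw -67.3 F [ 0.8 -0.7  2.2] ff 25.0 op 0.0436 j [-0.57  0.26  1.6  -0.    1.28  0.6 ]
shift [ 1.000e-02  0.000e+00 -1.715e+01] turn 0
```

```bash
python3 -m jog '[[0,0,-0.3,0,4],[0,0,-1,0,4],[0,0,-2.5,0,4],[0,0,-5,0,4],[0,0,-8,0,4],[0,0,-11,0,4],[0,0,-14,0,4],[0,0,-16.5,0,4],[0,0,-18,0,4],[0,0,-18,0,4]]' 25
python3 - <<'E'
from h import *
np.set_printoptions(precision=4,suppress=True)
go([.4925,.2564,.41])
s=manip.sense();P=[manip.grab_frame(n) for n in ("wrist","side","top")];save(P[1],"s3.png");save(P[0],"w3.png")
cs=[cam(P[0],s),cam(P[1]),cam(P[2])]
for n,c,p in zip("wst",cs,P):
  for k,z in (("rinse_rim",.11),("rinse",0),("cup_yellow_rim",.075),("cup_yellow",0),("tester_tip",.21)):
    for q in manip.mark_of(k,p)[:1]: print(n,k,np.round(q["point"],1),round(q["score"],2),onz(c,q["point"],z))
E
```

```text
clock: 8.45
eef_pos: [0.5619, -0.268, 0.414]
ee_rot: [3.075, 0.616, 0.009]
wrist_force: [0.7, -0.7, -1.2]
opening: 0.044
finger_force: 25.0
t 8.45 tcp [ 0.5619 -0.268   0.414 ] yaw -67.3 F [ 0.7 -0.7 -1.2] ff 25.0 op 0.044 j [-0.57  0.16  1.37  0.    1.6   0.6 ]
shift [ 13.79 -51.07   0.12] turn 0
w rinse_rim [280.2 161.4] 0.54 [ 0.5737 -0.2608  0.11  ]
w cup_yellow_rim [79.4 53.4] 0.85 [ 0.5944 -0.0105  0.075 ]
w cup_yellow [107.2  67. ] 0.65 [ 0.5863 -0.0085  0.    ]
w tester_tip [282.2 195.3] 0.72 [ 0.5615 -0.268   0.21  ]
s rinse_rim [258.2 336.2] 0.92 [0.497 0.252 0.11 ]
s rinse [262.1 358.8] 0.93 [0.494  0.2521 0.    ]
s cup_yellow_rim [240.6 212.2] 0.88 [ 0.5928 -0.0124  0.075 ]
s cup_yellow [246.4 234.4] 0.59 [ 0.5845 -0.0097  0.    ]
s tester_tip [276.6  86.5] 0.92 [ 0.5636 -0.2687  0.21  ]
t rinse_rim [142.4 209.5] 0.57 [0.4945 0.2582 0.11  ]
t rinse [326.8 170.6] 0.52 [ 0.5738 -0.0927  0.    ]
t cup_yellow_rim [286.2 156.6] 0.85 [ 0.5924 -0.0083  0.075 ]
t cup_yellow [285.6 158.5] 0.63 [ 0.6007 -0.0085  0.    ]
```

View pics/s3.png

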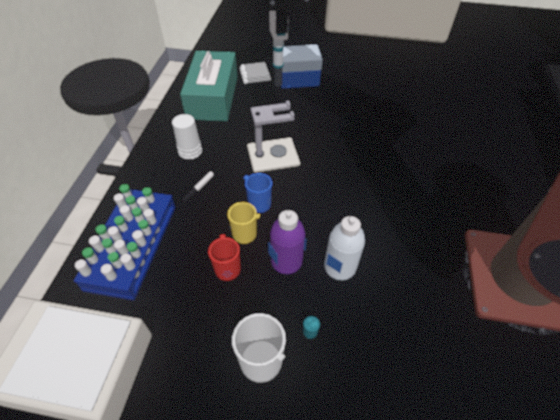

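Side view: the tester hangs upright in the gripper at (278,60) with its tip near (277,86), and the holder is empty. Next I'll refine the beaker and cup centres by silhouette fitting.

```bash
cat > fit.py <<'E'
from h import *
from scipy.optimize import minimize
np.set_printoptions(precision=4,suppress=True)
T=manip.grab_frame("top");S=manip.grab_frame("side");C=[cam(T),cam(S)]
a=np.linspace(0,2*np.pi,60)
def hull(c,x,y,h,rf,rr):
    P=[proj(c,[x+r*np.cos(t),y+r*np.sin(t),z]) for z,r in((0,rf),(h,rr)) for t in a]
    return cv2.convexHull(np.float32(P))
def sil(c,x,y,*g):
    m=np.zeros((420*4,560*4),np.uint8); cv2.fillConvexPoly(m,np.int32(hull(c,x,y,*g)*4*16),1,shift=4); return cv2.resize(m.astype(np.float32),(560,420),interpolation=cv2.INTER_AREA)
for n,x0,g in (("rinse",[.4945,.256],(.11,.037,.041)),("cup_yellow",[.590,-.009],(.075,.026,.029))):
    M=[]
    for p,c in zip((T,S),C):
        im=p["image"].astype(int); hsv=cv2.cvtColor(p["image"],cv2.COLOR_RGB2HSV)
        m=(hsv[...,2]>75)&(hsv[...,1]<70) if n=="rinse" else (hsv[...,1]>100)&(hsv[...,2]>60)&(abs(hsv[...,0].astype(int)-27)<8)
        near=cv2.dilate(sil(c,*x0,*g),np.ones((15,15)))>0
        m=(m&near).astype(np.uint8); m=cv2.morphologyEx(m,cv2.MORPH_CLOSE,np.ones((9,9))); m=cv2.morphologyEx(m,cv2.MORPH_OPEN,cv2.getStructuringElement(cv2.MORPH_ELLIPSE,(11,11))); M.append(m)
    f=lambda v,I=(0,1): -np.mean([np.minimum(s,M[i]).sum()/np.maximum(s,M[i]).sum() for i in I for s in [sil(C[i],*v,*g)]])
    for I in ((0,),(1,),(0,1)):
        r=minimize(f,x0,args=(I,),method="Nelder-Mead",options=dict(initial_simplex=[x0,[x0[0]+.006,x0[1]],[x0[0],x0[1]+.006]],xatol=1e-4)); print(n,I,r.x,r.fun)
E
python3 fit.py
```

```text
rinse (0,) [0.4942 0.259 ] -0.9129054546356201
rinse (1,) [0.4948 0.2559] -0.9249359369277954
rinse (0, 1) [0.4943 0.2568] -0.9143524169921875
cup_yellow (0,) [ 0.5898 -0.0084] -0.8444681167602539
cup_yellow (1,) [ 0.5885 -0.0091] -0.8985430598258972
cup_yellow (0, 1) [ 0.5892 -0.0098] -0.8702794313430786
```

```bash
python3 -m jog '[[0.3,-1,0,0,4],[0.8,-3,0,0,4],[1.7,-6,0,0,4],[2.5,-9,0,0,4],[3.3,-12,0,0,4],[4.1,-15,0,0,4],[5,-18,0,0,4],[5.8,-21,0,0,4],[6.6,-24,0,0,4],[7.4,-27,0,0,4]]' 25; python3 -m jog '[[0.8,-3,0,0,4],[1.7,-6,0,0,4],[2.5,-9,0,0,4],[3.3,-12,0,0,4],[4.1,-15,0,0,4],[5,-18,0,0,4],[5.8,-21,0,0,4],[6.4,-23,0,0,4],[6.6,-24,0,0,4],[6.6,-24,0,0,4]]' 25; python3 -c "
from h import *
go([.4945,.2568,.255],-67.3)"
```

```text
clock: 10.28
eef_pos: [0.5244, 0.0123, 0.4086]
ee_rot: [-3.08, -0.617, -0.001]
wrist_force: [0.6, -0.0, -0.8]
opening: 0.0435
finger_force: 25.0
clock: 11.12
eef_pos: [0.4927, 0.2592, 0.4083]
ee_rot: [-3.079, -0.622, 0.0]
wrist_force: [-0.4, 0.2, -1.0]
opening: 0.0439
finger_force: 25.0
t 11.12 tcp [0.4927 0.2592 0.4083] yaw -67.2 F [-0.4  0.2 -1. ] ff 25.0 op 0.0439 j [0.34 0.01 1.54 0.   1.59 1.51]
shift [ 0.08  0.3  15.33] turn 0.1
```

```bash
python3 -m jog '[[0.1,0.2,1,0,4],[0.1,0.2,2.5,0,4],[0.1,0.2,4,0,4],[0.1,0.2,5.5,0,4],[0.1,0.2,6.5,0,4],[0.1,0.2,7,0,4],[0.1,0.2,7,0,4],[0.1,0.2,7,0,4]]' 25
python3 - <<'E'
from h import *
np.set_printoptions(precision=4,suppress=True)
go([.4945,.2568,.2545],-67.3)
s=manip.sense();w=manip.grab_frame("wrist");S=manip.grab_frame("side")
for p,c in((w,cam(w,s)),(S,cam(S))):
  for k,z in(("tester_tip",s["eef_pos"][2]-.1985),("rinse_rim",.11)):
    for q in manip.mark_of(k,p)[:1]: print(k,np.round(q["point"],1),round(q["score"],2),onz(c,q["point"],z))
a=cv2.resize(w["image"][20:320,130:430],(560,560));b=S["image"][230:420,160:350];b=cv2.resize(b,(560,560),interpolation=3)
cv2.imwrite("pics/r4.png",cv2.resize(np.hstack([a,b]),(800,400))[:,:,::-1])
E
```

```text
clock: 11.78
eef_pos: [0.4957, 0.255, 0.3386]
ee_rot: [3.081, 0.615, 0.0]
wrist_force: [-0.0, -0.5, -0.8]
opening: 0.0438
finger_force: 25.0
t 11.78 tcp [0.4957 0.255  0.3386] yaw -67.4 F [-0.  -0.5 -0.8] ff 25.0 op 0.0438 j [ 0.33  0.03  1.65 -0.    1.46  1.51]
shift [-0.05 -0.21  8.41] turn -0.1
tester_tip [282.5 195.3] 0.77 [0.4954 0.2562 0.1401]
rinse_rim [280.  186.7] 0.8 [0.495  0.2586 0.11  ]
rinse_rim [257.9 334.9] 0.75 [0.4979 0.2501 0.11  ]
```

View pics/r4.png

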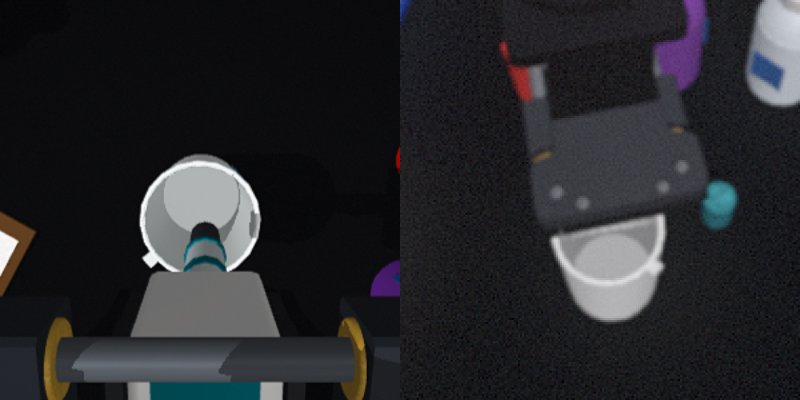

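Wrist view: the tip at (205,232) of the montage sits above the beaker's mouth, which is centred near (200,215). That leaves plenty of margin, so I'll dip.

```bash
python3 -m jog '[[0,-0.2,1,0,4],[0,-0.2,2.5,0,4],[0,-0.2,4.5,0,4],[0,-0.2,6.5,0,4],[0,-0.2,7.8,0,4],[0,-0.2,8.4,0,4],[0,-0.2,8.4,0,4],[0,-0.2,8.4,0,4],[0,-0.2,8.4,0,4],[0,-0.2,8.4,0,4]]' 25; python3 -m jog '[[0,0,0,0,4],[0,0,0,0,4],[0,0,0,0,4],[0,0,0,0,4],[0,0,0,0,4],[0,0,0,0,4],[0,0,0,0,4],[0,0,0,0,4],[0,0,0,0,4],[0,0,0,0,4]]' 25; python3 -c "
from h import *
go([.4945,.2568,.414],-67.3)"
```

```text
clock: 12.92
eef_pos: [0.4954, 0.2578, 0.2559]
ee_rot: [-3.08, -0.617, -0.004]
wrist_force: [-1.0, 0.3, -0.7]
opening: 0.044
finger_force: 25.0
clock: 13.75
eef_pos: [0.4947, 0.2575, 0.2543]
ee_rot: [-3.08, -0.617, 0.0]
wrist_force: [-0.1, 0.1, -2.0]
opening: 0.0436
finger_force: 25.0
t 13.75 tcp [0.4947 0.2575 0.2543] yaw -67.4 F [-0.1  0.1 -2. ] ff 25.0 op 0.0436 j [0.34 0.09 1.74 0.   1.31 1.51]
shift [ -0.04   0.06 -15.97] turn -0.1
```

```bash
python3 -m jog '[[0,0,0,0,4],[0,0,-1,0,4],[0,0,-2.5,0,4],[0,0,-4.5,0,4],[0,0,-7,0,4],[0,0,-10,0,4],[0,0,-13,0,4],[0,0,-15,0,4],[0,0,-16,0,4],[0,0,-16,0,4]]' 25; python3 -m jog '[[0,1,0,0,4],[-0.2,3.5,0,0,4],[-0.4,7,0,0,4],[-0.6,10.5,0,0,4],[-0.8,14,0,0,4],[-1,17.5,0,0,4],[-1.2,21,0,0,4],[-1.4,24.5,0,0,4],[-1.6,27.3,0,0,4],[-1.6,28.2,0,0,4]]' 25; python3 -m jog '[[0,0,1,0,4],[0,0,3,0,4],[0,0,5,0,4],[0,0,7,0,4],[0,0,9,0,4],[0,0,10,0,4],[0,0,10,0,4],[0,0,10,0,4]]' 25;python3 - <<'E'
from h import *
np.set_printoptions(precision=4,suppress=True)
go([.589,-.0095,.238],-67.3)
s=manip.sense();w=manip.grab_frame("wrist");S=manip.grab_frame("side")
for p,c in((w,cam(w,s)),(S,cam(S))):
  for k,z in(("tester_tip",s["eef_pos"][2]-.1985),("cup_yellow_rim",.075)):
    for q in manip.mark_of(k,p)[:1]: print(k,np.round(q["point"],1),round(q["score"],2),onz(c,q["point"],z))
a=cv2.resize(w["image"][100:300,180:380],(560,560),interpolation=3);b=S["image"][140:280,170:310];b=cv2.resize(b,(560,560),interpolation=3)
cv2.imwrite("pics/y5.png",cv2.resize(np.hstack([a,b]),(800,400))[:,:,::-1])
E
```

```text
clock: 14.58
eef_pos: [0.4955, 0.2578, 0.4181]
ee_rot: [-3.08, -0.617, -0.009]
wrist_force: [0.2, -0.1, -1.4]
opening: 0.0439
finger_force: 25.0
clock: 15.42
eef_pos: [0.5885, -0.0136, 0.411]
ee_rot: [3.081, 0.611, -0.008]
wrist_force: [0.0, -0.0, -1.7]
opening: 0.0442
finger_force: 25.0
clock: 16.08
eef_pos: [0.5879, -0.0081, 0.3133]
ee_rot: [-3.079, -0.618, 0.003]
wrist_force: [0.2, 0.3, -0.2]
opening: 0.0438
finger_force: 25.0
t 16.08 tcp [ 0.5879 -0.0081  0.3133] yaw -67.3 F [ 0.2  0.3 -0.2] ff 25.0 op 0.0438 j [-0.15  0.12  1.6   0.    1.42  1.03]
shift [0.06 0.19 7.53] turn 0.0
tester_tip [280.  197.9] 0.69 [ 0.5842 -0.0057  0.1148]
cup_yellow_rim [282.8 180. ] 0.73 [ 0.5914 -0.0051  0.075 ]
tester_tip [241.5 199.2] 0.82 [ 0.5886 -0.0152  0.1148]
cup_yellow_rim [241.8 212.3] 0.77 [ 0.5903 -0.0126  0.075 ]
```

View pics/y5.png

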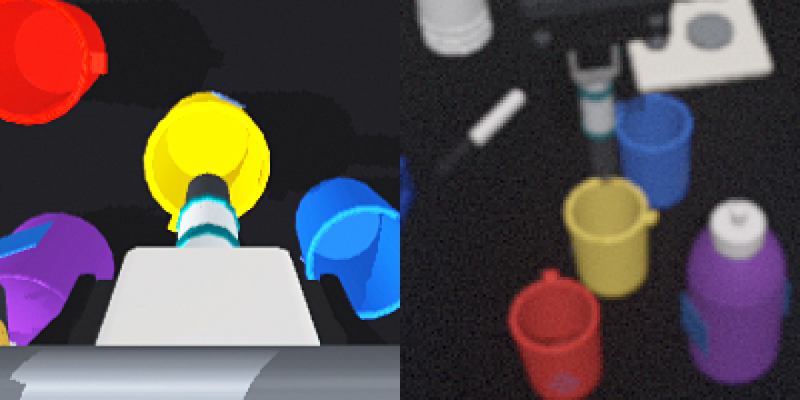

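The tip (205,185) and the yellow rim centre (207,160) line up in the wrist view. In the side view the tip at (603,180) sits just above the mouth at (607,205). I'll make a small correction and dip.

```bash
python3 -m jog '[[0.2,0.1,0,0,4],[0.2,0.1,0.5,0,4],[0.2,0.1,1.5,0,4],[0.2,0.1,3,0,4],[0.2,0.1,4.5,0,4],[0.2,0.1,6,0,4],[0.2,0.1,7,0,4],[0.2,0.1,7.5,0,4],[0.2,0.1,7.5,0,4],[0.2,0.1,7.5,0,4]]' 25; python3 -m jog '[[0,0,0,0,4],[0,0,0,0,4],[0,0,0,0,4],[0,0,0,0,4],[0,0,0,0,4],[0,0,0,0,4],[0,0,0,0,4],[0,0,0,0,4],[0,0,0,0,4],[0,0,0,0,4]]' 25;  python3 -m jog '[[0,0,0,0,4],[0,0,0,0,4],[0,0,0,0,4],[0,0,0,0,4],[0,0,0,0,4],[0,0,0,0,4],[0,0,0,0,4],[0,0,0,0,4],[0,0,0,0,4],[0,0,0,0,4]]' 25;  python3 -m jog '[[0,0,0,0,4],[0,0,0,0,4],[0,0,0,0,4],[0,0,0,0,4],[0,0,0,0,4],[0,0,0,0,4],[0,0,0,0,4],[0,0,0,0,4],[0,0,0,0,4],[0,0,0,0,4]]' 25;  python3 -m jog '[[0,0,0,0,4],[0,0,0,0,4],[0,0,0,0,4],[0,0,0,0,4],[0,0,0,0,4],[0,0,0,0,4],[0,0,0,0,4]]' 25; python3 -c "
from h import *
go([.561,-.2676,.41],-67.3)"
```

```text
clock: 17.22
eef_pos: [0.5908, -0.0091, 0.2394]
ee_rot: [-3.08, -0.617, 0.0]
wrist_force: [0.9, 0.1, -0.9]
opening: 0.0444
finger_force: 25.0
clock: 18.05
eef_pos: [0.5907, -0.0091, 0.2393]
ee_rot: [-3.08, -0.617, 0.0]
wrist_force: [0.4, 0.1, -0.4]
opening: 0.0437
finger_force: 25.0
clock: 18.88
eef_pos: [0.5908, -0.0091, 0.2394]
ee_rot: [-3.08, -0.617, 0.0]
wrist_force: [-0.2, 0.5, -1.3]
opening: 0.0439
finger_force: 25.0
clock: 19.72
eef_pos: [0.5908, -0.0091, 0.2394]
ee_rot: [3.08, 0.617, -0.0]
wrist_force: [-0.7, 0.1, -1.9]
opening: 0.0439
finger_force: 25.0
clock: 20.3
eef_pos: [0.5908, -0.0091, 0.2394]
ee_rot: [3.08, 0.617, 0.0]
wrist_force: [0.1, -0.2, -1.0]
opening: 0.0438
finger_force: 25.0
t 20.3 tcp [ 0.5908 -0.0091  0.2394] yaw -67.3 F [ 0.1 -0.2 -1. ] ff 25.0 op 0.0438 j [-0.15  0.18  1.67 -0.    1.29  1.03]
shift [-12.7   22.71 -17.06] turn -0.0
```

```bash
python3 -m jog '[[0,0,-0.5,0,4],[0,0,-1.5,0,4],[0,0,-3,0,4],[0,0,-5,0,4],[0,0,-8,0,4],[0,0,-11,0,4],[0,0,-14,0,4],[0,0,-16,0,4],[0,0,-17,0,4],[0,0,-17,0,4]]' 25; python3 -m jog '[[-0.6,1,0,0,4],[-1.7,3,0,0,4],[-3.4,6,0,0,4],[-5,9,0,0,4],[-6.7,12,0,0,4],[-8.4,15,0,0,4],[-10.1,18,0,0,4],[-11.7,21,0,0,4],[-12.4,22.2,0,0,4],[-12.7,22.7,0,0,4]]' 25; python3 -m jog '[[0,0,0,0,4],[0,0,0,0,4],[0,0,1,0,4],[0,0,3,0,4],[0,0,5,0,4],[0,0,7,0,4],[0,0,8,0,4],[0,0,8,0,4],[0,0,8,0,4],[0,0,8,0,4]]' 25; python3 -c "
from h import *
go([.561,-.2676,.2285],-67.3)"
```

```text
clock: 21.13
eef_pos: [0.5916, -0.0092, 0.4135]
ee_rot: [3.078, 0.617, 0.009]
wrist_force: [-0.4, -0.8, -1.6]
opening: 0.0437
finger_force: 25.0
clock: 21.97
eef_pos: [0.5593, -0.2705, 0.4063]
ee_rot: [-3.079, -0.611, 0.006]
wrist_force: [0.8, 0.3, -1.2]
opening: 0.0437
finger_force: 25.0
clock: 22.8
eef_pos: [0.5616, -0.2672, 0.3309]
ee_rot: [3.079, 0.618, 0.002]
wrist_force: [-0.0, -0.2, -1.4]
opening: 0.0443
finger_force: 25.0
t 22.8 tcp [ 0.5616 -0.2672  0.3309] yaw -67.3 F [-0.  -0.2 -1.4] ff 25.0 op 0.0443 j [-0.57  0.19  1.49  0.    1.46  0.6 ]
shift [-0.09 -0.   10.24] turn -0.0
```

```bash
python3 -m jog '[[0,0,1,0,4],[0,0,2.5,0,4],[0,0,4.5,0,4],[0,0,6.5,0,4],[0,0,8,0,4],[0,0,9,0,4],[0,0,9.2,0,4],[0,0,9.2,0,4],[0,0,9.2,0,4],[0,0,9.2,0,4]]' 25; python3 -c "
from h import *
go([.561,-.2676,.2285],-67.3)"
```

```text
clock: 23.63
eef_pos: [0.5617, -0.268, 0.2391]
ee_rot: [3.079, 0.617, 0.003]
wrist_force: [-0.9, -0.5, -1.4]
opening: 0.0438
finger_force: 25.0
t 23.63 tcp [ 0.5617 -0.268   0.2391] yaw -67.4 F [-0.9 -0.5 -1.4] ff 25.0 op 0.0438 j [-0.57  0.25  1.59 -0.    1.3   0.6 ]
shift [-0.05 -0.06  1.06] turn -0.1
```

```bash
python3 -m jog '[[0,0,0.1,0,4],[0,0,0.2,0,4],[0,0,0.3,0,4],[0,0,0.4,0,4],[0,0,0.5,0,4],[0,0,0.6,0,4],[0,0,0.7,0,4],[0,0,0.8,0,4],[0,0,0.8,0,4],[0,0,0.8,0,4]]' 25; python3 -c "
from h import *
go([.561,-.2676,.2285],-67.3)"
```

```text
clock: 24.47
eef_pos: [0.5609, -0.2674, 0.2292]
ee_rot: [-3.08, -0.617, 0.0]
wrist_force: [-0.4, -0.2, -1.5]
opening: 0.0439
finger_force: 25.0
t 24.47 tcp [ 0.5609 -0.2674  0.2292] yaw -67.3 F [-0.4 -0.2 -1.5] ff 25.0 op 0.0439 j [-0.57  0.26  1.6  -0.    1.28  0.6 ]
shift [0.   0.02 0.07] turn -0.0
```

```bash
python3 -m jog '[[0,0,0.02,0,4],[0,0,0.04,0,4],[0,0,0.06,0,4],[0,0,0.08,0,4],[0,0,0.09,0,4],[0,0,0.1,0,4],[0,0,0.1,0,4],[0,0,0.1,0,4]]' 25; python3 -c "
from h import *
go([.561,-.2676,.2285],-67.3)"
```

```text
clock: 25.13
eef_pos: [0.561, -0.2675, 0.2285]
ee_rot: [3.08, 0.617, 0.0]
wrist_force: [-0.3, 1.8, -0.2]
opening: 0.0441
finger_force: 25.0
t 25.13 tcp [ 0.561  -0.2675  0.2285] yaw -67.3 F [-0.3  1.8 -0.2] ff 25.0 op 0.0441 j [-0.57  0.26  1.6  -0.    1.28  0.6 ]
shift [-0.    0.01  0.  ] turn -0.0
```

```bash
python3 -m jog '[[0,0,0.02,0,4],[0,0,0.04,0,4],[0,0,0.05,0,4],[0,0,0.05,0,4],[0,0,0.05,0,4]]' 25; python3 -c "
from h import *
go([.561,-.2676,.2285],-67.3)"
```

```text
clock: 25.55
eef_pos: [0.561, -0.2675, 0.2285]
ee_rot: [3.08, 0.617, 0.0]
wrist_force: [-2.3, 1.4, 4.7]
opening: 0.0441
finger_force: 25.0
t 25.55 tcp [ 0.561  -0.2675  0.2285] yaw -67.3 F [-2.3  1.4  4.7] ff 25.0 op 0.0441 j [-0.57  0.26  1.6  -0.    1.28  0.6 ]
shift [-0.    0.01  0.  ] turn -0.0
```

The tester is seated, with 4.7 N of contact at the same height it was gripped. I'll release it slowly.

```bash
python3 -m jog '[[0,0,0,0,4.2],[0,0,0,0,4.4],[0,0,0,0,4.6],[0,0,0,0,5],[0,0,0,0,6],[0,0,0,0,7],[0,0,0,0,8],[0,0,0,0,8.7],[0,0,0,0,8.7],[0,0,0,0,8.7]]' 5; python3 -m jog '[[0,0,0,0,8.7],[0,0,-0.5,0,8.7],[0,0,-1.5,0,8.7],[0,0,-3.5,0,8.7],[0,0,-6,0,8.7],[0,0,-9,0,8.7],[0,0,-12,0,8.7],[0,0,-14,0,8.7],[0,0,-15,0,8.7],[0,0,-15,0,8.7]]';python3 - <<'E'
from h import *
go([.561,-.2676,.2285],-67.3)
w=manip.grab_frame("wrist");S=manip.grab_frame("side")
a=cv2.resize(w["image"][60:260,180:380],(400,400),interpolation=3);b=cv2.resize(S["image"][70:390,150:470],(400,400),interpolation=3)
cv2.imwrite("pics/f6.png",np.hstack([a,b])[:,:,::-1])
E
```

```text
clock: 26.38
eef_pos: [0.561, -0.2675, 0.2278]
ee_rot: [-3.08, -0.617, 0.0]
wrist_force: [1.1, -0.4, -0.6]
opening: 0.0815
finger_force: 0.0
clock: 27.22
eef_pos: [0.5618, -0.268, 0.3822]
ee_rot: [3.076, 0.616, 0.007]
wrist_force: [-0.1, 0.6, -0.8]
opening: 0.0871
finger_force: 0.0
t 27.22 tcp [ 0.5618 -0.268   0.3822] yaw -67.3 F [-0.1  0.6 -0.8] ff 0.0 op 0.0871 j [-0.57  0.17  1.42  0.    1.55  0.6 ]
shift [-0.12 -0.15 15.37] turn -0.0
```

View pics/f6.png

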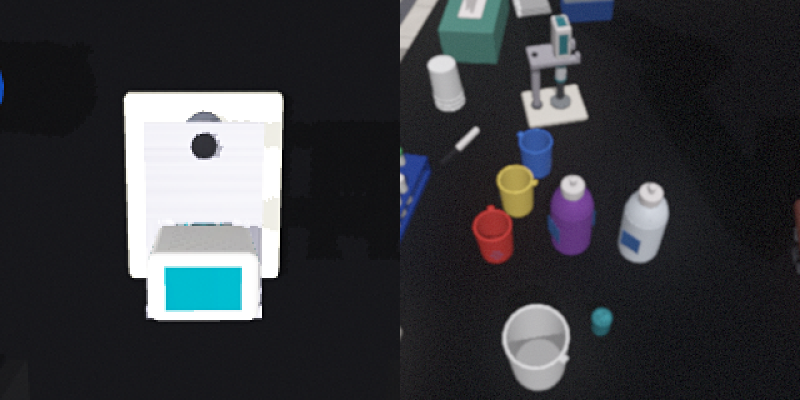

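The tester hangs squarely in its holder, with its head at (204,288) in the wrist view. The cups, beaker and bottles stand where they were, and the gripper is clear.

```bash
python3 -m jog '[[0,0,0,0,8.7],[0,0,0,0,8.7],[0,0,0,0,8.7]]'; python3 -c "
from bench import manip
print(manip.close_job())"
```

```text
clock: 27.57
eef_pos: [0.5605, -0.2672, 0.3759]
ee_rot: [-3.078, -0.616, 0.004]
wrist_force: [0.1, -0.8, -0.2]
opening: 0.0875
finger_force: 0.0
the job is handed in; nothing more can be done
None
```

I rinsed the tester in the white beaker for over a second, dipped it in the yellow cup for just over three seconds, hung it back in its holder, and handed the job in at 27.6 s; the final picture shows the cups, beaker and wash bottle standing where they were.

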